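# Clamp fresh cameos in the curing rack and start the lamp

### The job

Lay every cameo paddle on the bench in a bay of the curing rack, one to a bay, flat and fully in with its head (cameo up) inside the bay and its handle sticking out towards you. Then press all four clear covers down until they click and stay shut, over the empty bays too, and only when all four are shut start the lamp: push the red pedal down to its stop, hold it there for a good second and let it come up again. Leave the jar, the dish and the graver where they are.

Things in the scene. Friction and masses are not known exactly. Their poses are not given: they have to be found in the camera images.
- rack: grey curing rack fixed to the bench, 300 mm wide (y), front towards the robot. Origin on the bench under the middle of the front line of its 4 bays, 72 mm apart; yaw up to 0.15. Each bay: black rubber floor 24 mm high, between rails 52 mm apart and 12 mm higher, stop wall 74 mm behind the front line. The floor runs on 18 mm before that line (foot 20 mm, 14 mm high), then bare bench
- bay0 (a point): centre of the floor of bay 0, where the middle of a paddle's head belongs: 35 mm behind the front line, 24 mm above the bench. Axes as the rack's (x deeper into the bay, away from the robot)
- bay1 (a point): centre of the floor of bay 1, where the middle of a paddle's head belongs: 35 mm behind the front line, 24 mm above the bench. Axes as the rack's (x deeper into the bay, away from the robot)
- bay2 (a point): centre of the floor of bay 2, where the middle of a paddle's head belongs: 35 mm behind the front line, 24 mm above the bench. Axes as the rack's (x deeper into the bay, away from the robot)
- bay3 (a point): centre of the floor of bay 3, where the middle of a paddle's head belongs: 35 mm behind the front line, 24 mm above the bench. Axes as the rack's (x deeper into the bay, away from the robot)
- cover0 (a joint): clear yellow-framed hinged cover over bay 0, 58 x 86 mm, 5 mm thick: 0 shut, 1.57 upright, 2.0 leaning back (end of travel); starts 1.65 to 1.95. Hinge along the rack's y, 47 mm behind the bay's middle, 58 mm above the bench. Stiff: stays where left (1 N at the tab moves it). At about 0.2 its tongue meets a spring ball catch: 8 N at the tab takes it over to 0, where it holds
- tab0 (a point): middle of the top of the yellow thumb tab on the outside of cover 0's free edge: 78 mm from the hinge along the cover, 20 mm out from the hinge axis (78 mm above the bench when shut). Tab 14 mm along the cover, 24 mm wide (y), 15 mm proud; press here to shut; pinched across its width and pulled up with 8 N it opens the cover again. Tongue and catch are 34 mm to its +y side
- cover1 (a joint): clear yellow-framed hinged cover over bay 1, 58 x 86 mm, 5 mm thick: 0 shut, 1.57 upright, 2.0 leaning back (end of travel); starts 1.65 to 1.95. Hinge along the rack's y, 47 mm behind the bay's middle, 58 mm above the bench. Stiff: stays where left (1 N at the tab moves it). At about 0.2 its tongue meets a spring ball catch: 8 N at the tab takes it over to 0, where it holds
- tab1 (a point): middle of the top of the yellow thumb tab on the outside of cover 1's free edge: 78 mm from the hinge along the cover, 20 mm out from the hinge axis (78 mm above the bench when shut). Tab 14 mm along the cover, 24 mm wide (y), 15 mm proud; press here to shut; pinched across its width and pulled up with 8 N it opens the cover again. Tongue and catch are 34 mm to its +y side
- cover2 (a joint): clear yellow-framed hinged cover over bay 2, 58 x 86 mm, 5 mm thick: 0 shut, 1.57 upright, 2.0 leaning back (end of travel); starts 1.65 to 1.95. Hinge along the rack's y, 47 mm behind the bay's middle, 58 mm above the bench. Stiff: stays where left (1 N at the tab moves it). At about 0.2 its tongue meets a spring ball catch: 8 N at the tab takes it over to 0, where it holds
- tab2 (a point): middle of the top of the yellow thumb tab on the outside of cover 2's free edge: 78 mm from the hinge along the cover, 20 mm out from the hinge axis (78 mm above the bench when shut). Tab 14 mm along the cover, 24 mm wide (y), 15 mm proud; press here to shut; pinched across its width and pulled up with 8 N it opens the cover again. Tongue and catch are 34 mm to its +y side
- cover3 (a joint): clear yellow-framed hinged cover over bay 3, 58 x 86 mm, 5 mm thick: 0 shut, 1.57 upright, 2.0 leaning back (end of travel); starts 1.65 to 1.95. Hinge along the rack's y, 47 mm behind the bay's middle, 58 mm above the bench. Stiff: stays where left (1 N at the tab moves it). At about 0.2 its tongue meets a spring ball catch: 8 N at the tab takes it over to 0, where it holds
- tab3 (a point): middle of the top of the yellow thumb tab on the outside of cover 3's free edge: 78 mm from the hinge along the cover, 20 mm out from the hinge axis (78 mm above the bench when shut). Tab 14 mm along the cover, 24 mm wide (y), 15 mm proud; press here to shut; pinched across its width and pulled up with 8 N it opens the cover again. Tongue and catch are 34 mm to its +y side
- pedal (a joint): red hinged spring pedal plate, 130 x 80 mm, on a dark steel base, with a black rubber pad near its raised end, which is towards the robot: 0 is up, 0.22 is down on its stop. Springs back when let go; about 3 N at the pad starts it moving, 9 N takes it to its stop
- pedal_pad (a point): middle of the top of the rubber pad, 95 mm from the hinge; about 48 mm above the bench when up, about 28 mm when down. Its x axis points from the pad towards the hinge (yaw of the pedal varies by up to 0.25 rad)
- paddle0: wooden paddle lying on the bench, an oval cameo (white on brown) on its head; 110 g, 140 mm long, 22 mm thick. Origin under the shoulder between handle (70 x 26 mm, -x side) and head (70 x 46 mm, +x side; its middle 35 mm ahead of the origin); z up. Cameo 8 mm above the head. Hold the handle across its 26 mm width, 44 mm behind the origin. May be absent
- paddle1: wooden paddle lying on the bench, an oval cameo (white on brown) on its head; 110 g, 140 mm long, 22 mm thick. Origin under the shoulder between handle (70 x 26 mm, -x side) and head (70 x 46 mm, +x side; its middle 35 mm ahead of the origin); z up. Cameo 8 mm above the head. Hold the handle across its 26 mm width, 44 mm behind the origin. May be absent
- paddle2: wooden paddle lying on the bench, an oval cameo (white on brown) on its head; 110 g, 140 mm long, 22 mm thick. Origin under the shoulder between handle (70 x 26 mm, -x side) and head (70 x 46 mm, +x side; its middle 35 mm ahead of the origin); z up. Cameo 8 mm above the head. Hold the handle across its 26 mm width, 44 mm behind the origin. May be absent
- paddle3: wooden paddle lying on the bench, an oval cameo (white on brown) on its head; 110 g, 140 mm long, 22 mm thick. Origin under the shoulder between handle (70 x 26 mm, -x side) and head (70 x 46 mm, +x side; its middle 35 mm ahead of the origin); z up. Cameo 8 mm above the head. Hold the handle across its 26 mm width, 44 mm behind the origin. May be absent
- wax_jar: amber glass jar, 66 mm across, 85 mm high, bystander. Origin under its centre
- dish: white bowl, 110 mm across, 25 mm high, bystander. Origin under its centre
- graver: hand graver with a handle, 170 mm long, lying on the bench, bystander. Origin under its middle
Not all that is in view belongs to the job. Of the things that look like the part that bears pedal, take the one that is farthest to the robot's right at the start.

How it is judged:
By the outcome, as a careful person would: the job done as asked, in the order asked, and still so for the second after the job is handed in, with the robot touching nothing.
Of paddle0, paddle1, paddle2, paddle3 only 2 to 4 are there at a start; the rules pass over those that are not, and their reading is None.
At some moment in a run one of paddle0, paddle1, paddle2, paddle3 may be knocked a few centimetres aside while the robot is not near it.
Once in a run the grip may slacken for a moment while it holds something.
It also fails if it takes over 210 s, if anything falls off the work surface, if the arm or the gripper's body presses on something with over 40 N, if the wrist force passes 120 N, or if a joint passes its speed limit or range.

### The arm

A 6-joint arm with a two-finger parallel gripper is mounted at the origin on the work surface. World frame = base frame: x ahead of the robot, y to its left, z up, the work surface at z = 0. Lengths are in m, angles in rad, forces in N, time in s.
With the tool pointing down it reaches from about 0.375 to 0.975 m from the base axis. Payload 3.8 kg.
Tool frame: the origin (TCP) lies at the very end of the fingers, on their centre line; the grasp point (between the pads) lies 19 mm behind it; z points along the fingers, y is the line along which they close (so a half turn about z gives the same grasp; the last joint's range is limited). The gripper opens to 88 mm and grips with 3 to 60 N. Pads are 18 mm wide; open, the fingers measure 123 mm over their backs; the gripper's body (75 mm by 187 mm) begins 45 mm behind the grasp point.
Start: joints at [-1.33, 0.264, 1.604, -0, 1.274, -0.037], TCP at [0.185, -0.649, 0.239] pointing down, gripper open.
Joint ranges: [-2.63, 2.63], [-0.94, 2.18], [0.31, 2.57], [-1.31, 4.45], [0, 2.66], [-2.55, 2.55]. Speed limits (rad/s): [2.57, 2.57, 3.14, 3.14, 3.14, 3.14].

### API

Orientations are given as a rotation vector (axis times angle).
In Python, from station import bot gives the robot as it stands. The module is installed in compiled form; this text tells all that it offers. Calls block until the motion is done:
- bot.move_ptp(position, orientation): joint-space move of the TCP to a pose.
- bot.move_straight(position, max_speed=0.15, rotation=None): straight line of the TCP; rotation=None keeps the orientation; max_speed is the mean speed in m/s.
- bot.set_joints(angles): joint-space move.
- bot.gripper_open() and bot.clamp(): open the fingers fully, or close them until they stop; the grip force is fixed at half the most.
- bot.dwell(seconds).
- bot.inverse_kinematics(position, orientation): joint angles nearest the present ones, or None.
- bot.get_image(name): name is "scene" or "top" or "wrist"; returns (picture, depth): 480x640x3 uint8, red, green, blue; 480x640 float32, m along the optical axis (not along the pixel's ray), 0 where there is no reading.
- bot.calibration(name): a dict with "mtx" (3x3 intrinsics, pixels), "eye" and "attitude" of the camera in the world; the wrist camera has in their place "mount" (4x4, takes a point from camera to tool coordinates, whose origin is the TCP and whose axes are the flange's). Camera axes: x right, y up, looking along -z (the intrinsics and any distortion apply to the point x, -y, -z); pixel columns grow to the right and rows downward; lengths in m; the calibration is good to about 2 mm. The wrist camera is an equidistant fisheye: a pixel r from the principal point sees the ray r / f radians off the axis. A picture is of the moment at which its call begins: read the wrist's pose just before it. calibration takes no time and is no camera call.
A pose or a line that the arm cannot do raises bot.Unreachable and nothing moves.
- bot.sign_off(): hands the job in; it is judged then, once.
Trained networks look in the newest picture that a camera, given by its name, has taken for a name from the list of things; names that differ only in an ending like _2 or _b are one class to them, and where a whole thing is asked for, a point or a joint stands for the part that bears it (a point fixed in the world has none). Each returns a list of dicts, best first, with "score" (0 to 1); they miss things now and then, are a little off and sometimes report something else, mostly with a low value. They report only what shows in the picture. A call takes as long as a camera call. They do not tell look-alikes from the thing itself.
- bot.search_frame(camera, target): "location" ([column, row] in pixels, amid what is visible of it).
- bot.masks_of(camera, target): "pixels" (480x640 bool, what is visible of it) and "location" ([column, row] in pixels, amid what is visible of it).
- bot.pinpoint(camera, target): "location" ([column, row] in pixels: a listed point, or the origin of a listed thing).
Readings, each from a call of its own:
- bot.current_time(): time.
- bot.current_joint_pos(): joint angles.
- bot.current_qvel(): joint speeds.
- bot.current_joint_efforts(): joint torques, N m.
- bot.current_eef_pos(): TCP position.
- bot.current_tcp_rot(): TCP orientation.
- bot.current_wrist_force(): force on the tool from outside, world axes, zero at the start.
- bot.current_ft_torque(): the same for the moment, N m.
- bot.current_gripper_width(): finger opening in m.
- bot.current_grasp_force(): force on a finger pad.
Only numpy, scipy, OpenCV 4.12 (cv2) and the standard library are available. Lean on these libraries where they do the work, as an engineer would, in place of code of your own. Each camera call takes 0.05 s, during which the arm holds its last target. There are 200 camera calls.

## Working session

There is one attempt and no reset: what is moved stays moved. The work goes in short steps, each a Python script; the robot and the scene stay as the last script left them, time stands still between calls to the robot, and variables do not carry over. Pictures are saved under pics/ and viewed, at most 14 in all, crops included, and the job is handed in when it is done.

```bash
mkdir -p pics; cat > h.py <<'E'
import numpy as np, cv2
from scipy.spatial.transform import Rotation as R
from station import bot
def save(n,img): cv2.imwrite('pics/'+n,cv2.cvtColor(img,cv2.COLOR_RGB2BGR))
def att(a):
    a=np.array(a,float)
    return a if a.shape==(3,3) else (R.from_rotvec(a).as_matrix() if a.size==3 else R.from_quat(a).as_matrix())
def world(cal,px,depth=None,z=None):
    """fixed camera: pixels (N,2) -> world, by depth or by plane z"""
    px=np.atleast_2d(np.array(px,float)); K=np.array(cal['mtx']); 
    d=np.array(cal.get('dist',np.zeros(5)),float)
    u=cv2.undistortPoints(px[:,None],K,d)[:,0]
    ray=np.c_[u[:,0],-u[:,1],-np.ones(len(u))]@att(cal['attitude']).T
    e=np.array(cal['eye'],float)
    s=(z-e[2])/ray[:,2] if depth is None else np.array(depth)
    return e+ray*np.reshape(s,(-1,1))
E
python3 - <<'E'
from h import *
for c in('scene','top','wrist'):
    p,d=bot.get_image(c); save(c+'0.png',p); np.save(c+'_d.npy',d); print(c,bot.calibration(c))
print(bot.current_time(),bot.current_eef_pos(),bot.current_tcp_rot())
for t in('rack','pedal','paddle0','wax_jar','dish','graver','cover0'):
    for c in('top','scene'):
        print(c,t,[(np.round(r['location']).tolist(),round(r['score'],2)) for r in bot.search_frame(c,t)])
for t in('paddle0','pedal_pad','bay0','tab0','rack'):
    print('pin',t,[(np.round(r['location'],1).tolist(),round(r['score'],2)) for r in bot.pinpoint('top',t)])
E
```

```text
scene {'mtx': array([[434.90315558,   0.        , 318.13302991],
       [  0.        , 434.90315558, 243.20214175],
       [  0.        ,   0.        ,   1.        ]]), 'eye': array([1.13708602, 0.49181343, 0.61704213]), 'attitude': array([0.5507586 , 1.01876775, 1.97249434])}
top {'mtx': array([[543.86805924,   0.        , 323.07351066],
       [  0.        , 543.86805924, 240.34445373],
       [  0.        ,   0.        ,   1.        ]]), 'eye': array([0.43470474, 0.11552142, 1.52505957]), 'attitude': array([ 0.02508789, -0.04565744, -1.55109631])}
wrist {'mtx': array([[371.64829954,   0.        , 323.56922857],
       [  0.        , 371.64829954, 238.05148698],
       [  0.        ,   0.        ,   1.        ]]), 'mount': array([[ 6.69619316e-04,  9.59260137e-01,  2.82523523e-01,
         7.31179558e-02],
       [ 9.99999775e-01, -6.50930936e-04, -1.60011692e-04,
        -7.21346209e-04],
       [ 3.04104633e-05,  2.82523566e-01, -9.59260358e-01,
        -1.45721348e-01],
       [ 0.00000000e+00,  0.00000000e+00,  0.00000000e+00,
         1.00000000e+00]])}
0.15 [ 0.18497684 -0.64
[... 725 characters left out ...]
7.0, 381.0], 0.73)]
top graver [([380.0, 124.0], 0.65)]
scene graver [([164.0, 338.0], 0.87)]
top cover0 [([326.0, 192.0], 0.93), ([297.0, 193.0], 0.89), ([352.0, 192.0], 0.7), ([382.0, 196.0], 0.68)]
scene cover0 [([332.0, 276.0], 0.9), ([265.0, 258.0], 0.79), ([235.0, 241.0], 0.7), ([291.0, 268.0], 0.63)]
pin paddle0 [([429.8, 201.0], 0.92), ([477.8, 200.8], 0.92)]
pin pedal_pad [([199.4, 350.4], 0.91), ([233.2, 276.2], 0.8), ([160.8, 253.8], 0.73)]
pin bay0 [([352.9, 221.4], 0.98), ([323.9, 220.5], 0.8), ([299.3, 219.0], 0.75), ([377.6, 219.4], 0.57)]
pin tab0 [([296.6, 187.3], 0.93), ([325.8, 180.0], 0.75), ([380.0, 180.9], 0.74), ([352.2, 177.7], 0.72)]
pin rack [([339.5, 226.1], 0.73)]
```

View pics/top0.png

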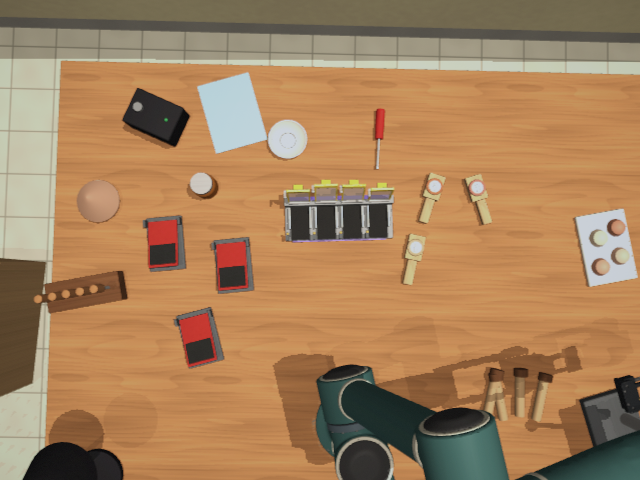

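View pics/scene0.png

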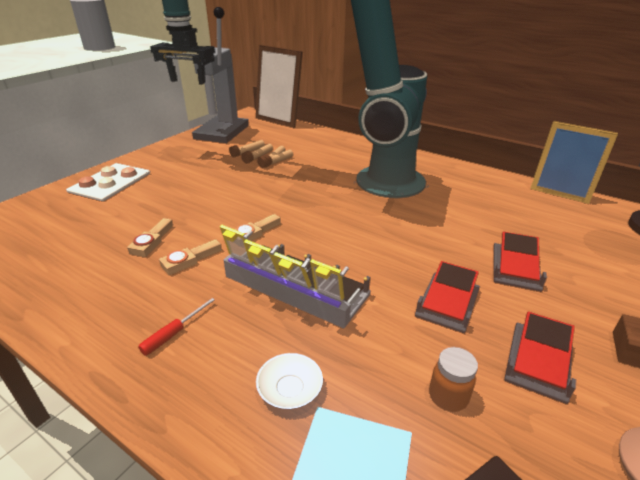

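The top view shows three paddles, at about (413,256), (427,193) and (480,192). The rack is at (338,210) and there are three look-alike pedals; the rightmost is at about (232,265). The scene view also shows three paddles and four open covers. Next I'll convert these to world positions and take closer wrist views.

```bash
cat >> h.py <<'E'
def rot(psi,tilt=0): return (R.from_euler('z',psi)*R.from_euler('x',np.pi)*R.from_euler('y',tilt)).as_rotvec()
def wshot(name=None):
    T=np.eye(4); T[:3,:3]=R.from_rotvec(bot.current_tcp_rot()).as_matrix(); T[:3,3]=bot.current_eef_pos()
    p,d=bot.get_image('wrist')
    if name: save(name,p)
    return p,d,T@np.array(bot.calibration('wrist')['mount'])
def wworld(T,px,depth=None,z=None):
    K=np.array(bot.calibration('wrist')['mtx']); px=np.atleast_2d(np.array(px,float))
    q=(px-K[:2,2])/K[0,0]; th=np.hypot(*q.T); k=np.where(th>1e-9,np.tan(th)/np.maximum(th,1e-9),1)
    ray=np.c_[q[:,0]*k,-q[:,1]*k,-np.ones(len(q))]@T[:3,:3].T
    s=(z-T[2,3])/ray[:,2] if depth is None else np.asarray(depth)
    return T[:3,3]+ray*np.reshape(s,(-1,1))
def paddle_from_mask(m,tf):
    """origin xy and yaw from the handle/head outline at z ~ top; tf maps px->world on plane z"""
    v,u=np.nonzero(m); P=tf(np.c_[u,v])[:,:2]; c=P.mean(0); w,V=np.linalg.eigh(np.cov((P-c).T)); a=V[:,1]
    s=(P-c)@a; t=(P-c)@V[:,0]
    lo,hi=np.percentile(s,[.5,99.5]); mid=(lo+hi)/2
    if np.std(t[s>mid])<np.std(t[s<mid]): a=-a; lo,hi=-hi,-lo; mid=-mid
    return c+a*mid, np.arctan2(a[1],a[0]), hi-lo
E
python3 - <<'E'
from h import *
cal=bot.calibration('top'); d=np.load('top_d.npy'); 
def w(px):
    return np.round([world(cal,[p],depth=[d[int(round(p[1])),int(round(p[0]))]])[0] for p in px],3).tolist()
print('pads',w([(199.4,350.4),(233.2,276.2),(160.8,253.8)]))
print('bays',w([(352.9,221.4),(323.9,220.5),(299.3,219),(377.6,219.4)]))
print('tabs',w([(296.6,187.3),(325.8,180),(380,180.9),(352.2,177.7)]))
print('rack',np.round(world(cal,[(339.5,226.1)],z=0),3))
for r in bot.masks_of('top','paddle0'):
    if r['score']>.3: print(paddle_from_mask(r['pixels'],lambda p:world(cal,p,z=.02)),r['score'])
print(bot.inverse_kinematics([.55,.1,.15],rot(0)),bot.inverse_kinematics([.55,.1,.15],rot(np.pi)))
E
```

```text
pads [[0.198, 0.425, 0.04], [0.4, 0.339, 0.043], [0.457, 0.536, 0.043]]
bays [[0.557, 0.015, 0.019], [0.558, 0.095, 0.019], [0.56, 0.163, 0.03], [0.564, -0.053, 0.027]]
tabs [[0.632, 0.168, 0.137], [0.654, 0.094, 0.131], [0.675, -0.061, 0.003], [0.682, 0.017, 0.0]]
rack [[0.545 0.051 0.   ]]
(array([ 0.45624077, -0.15235955]), np.float64(-0.18999918752586734), np.float64(0.13881022746583796)) 0.92
(array([ 0.6263849 , -0.33782711]), np.float64(0.31222821133113315), np.float64(0.13717157079332506)) 0.82
(array([ 0.62645568, -0.19947778]), np.float64(-0.2890000941887985), np.float64(0.14157446613405433)) 0.79
[ 1.35296284e-01  1.18902750e-01  1.94632308e+00 -4.44089210e-16
  1.07636682e+00  1.70609261e+00] [ 0.13529628  0.11890275  1.94632308  0.          1.07636682 -1.43550004]
```

```bash
cat > look.py <<'E'
from h import *
bot.move_ptp([.50,.05,.27],rot(0)); p,d,T=wshot('rack1.png')
np.savez('rack1.npz',d=d,T=T)
B=[(r['location'],r['score']) for r in bot.pinpoint('wrist','bay0')]
for l,s in B: print('bay',np.round(l),round(s,2),np.round(wworld(T,[l],z=.024)[0],4))
for r in bot.pinpoint('wrist','tab0'):
    l=r['location']; dd=d[int(l[1]),int(l[0])]; print('tab',np.round(l),round(r['score'],2),np.round(wworld(T,[l],depth=[dd])[0],3))
for r in bot.pinpoint('wrist','rack'): print('rack',np.round(wworld(T,[r['location']],z=0)[0],4),r['score'])
E
python3 look.py
```

```text
bay [352. 142.] 0.89 [0.5627 0.0201 0.024 ]
bay [218. 149.] 0.76 [0.5578 0.1636 0.024 ]
bay [417. 139.] 0.69 [ 0.5675 -0.0497  0.024 ]
bay [286. 143.] 0.64 [0.5618 0.0898 0.024 ]
tab [268.  34.] 0.75 [0.65  0.092 0.132]
tab [180.  59.] 0.63 [0.635 0.161 0.138]
tab [452.  46.] 0.57 [ 0.644 -0.048  0.138]
tab [360.  28.] 0.56 [0.655 0.022 0.131]
rack [0.5292 0.0518 0.    ] 0.63
```

View pics/rack1.png

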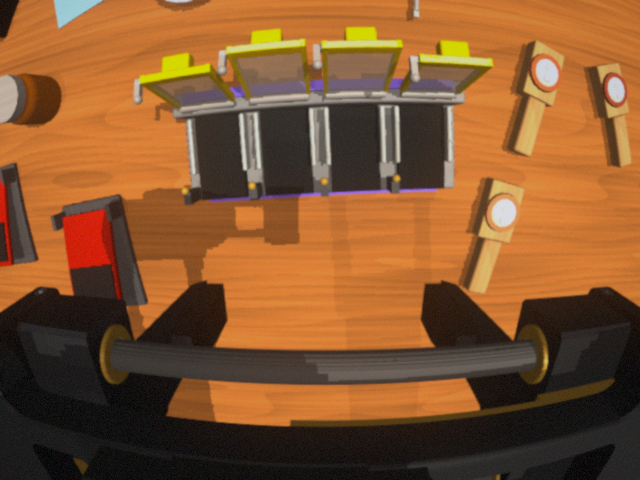

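The wrist view shows four black bays in a row at about (218–417, 145), covers leaning open at the top, and three paddles at (485,240), (535,100) and (615,110). I'll refine the rack pose from depth, then measure the first paddle from close up.

```bash
cat > ref.py <<'E'
from h import *
f=np.load('rack1.npz'); d,T=f['d'],f['T']
v,u=np.mgrid[0:480,0:640]; k=(d>0)&(v<270); P=wworld(T,np.c_[u[k],v[k]],depth=d[k])
c=np.array([.5625,.0560]); psi=.042
for it in range(2):
    a=np.array([np.cos(psi),np.sin(psi)]); b=np.array([-a[1],a[0]])
    X=(P[:,:2]-c)@a; Y=(P[:,:2]-c)@b; Z=P[:,2]
    floor=(abs(X)<60e-3)&(abs(Y)<.15)&(Z>.014)&(Z<.031)
    # per bay: floor y extents and x extents
    cs=[]
    for i in range(4):
        yc=(i-1.5)*.072; m=floor&(abs(Y-yc)<.034)&(abs(X)<.025)
        lo,hi=np.percentile(Y[m],[1,99]); m2=floor&(abs(Y-yc)<.02)
        x0,x1=np.percentile(X[m2],[1,99]); print(i,m.sum(),np.round([lo-yc,hi-yc,x0,x1,np.median(Z[m])],4)); cs.append((lo+hi)/2)
    fr=[]
    for y in np.arange(-.13,.131,.01):
        m=floor&(abs(Y-y)<.005); 
        if m.sum()>20: fr.append((y,np.percentile(X[m],2)))
    fr=np.array(fr); s=np.polyfit(*fr.T,1); print('front slope',s)
    r=(abs(X)<.03)&(abs(Y)<.16)&(Z>.031)&(Z<.042); print('rail z',np.median(Z[r]),'Ymean',np.mean(cs))
    # rail centreline in x: yaw from rail y vs x
    for yc in(-.072,0,.072):
        m=r&(abs(Y-yc)<.015); print('rail slope',np.polyfit(X[m],Y[m],1))
    break
E
python3 ref.py
cat > pad.py <<'E'
from h import *
def look_paddle(xy,psi=None,h=.20,name=None):
    """view with camera above; returns origin, yaw of the nearest paddle to xy"""
    xy=np.array(xy); psi=psi if psi is not None else np.arctan2(xy[1],xy[0])
    a=np.array([np.cos(psi),np.sin(psi)])
    bot.move_ptp([*(xy-.03*a),h],rot(psi)); p,d,T=wshot(name)
    best=None
    for r in bot.masks_of('wrist','paddle0'):
        if r['score']<.25: continue
        m=r['pixels'].astype(np.uint8); n,l,st,_=cv2.connectedComponentsWithStats(m)
        m=l==1+np.argmax(st[1:,4])
        if m.sum()<300: continue
        o,y,L=paddle_from_mask(m,lambda q:wworld(T,q,z=.018))
        if best is None or np.hypot(*(o-xy))<np.hypot(*(best[0]-xy)): best=(o,y,L,r['score'])
    pins=[wworld(T,[r['location']],z=0.)[0][:2] for r in bot.pinpoint('wrist','paddle0')]
    return best,pins
E
python3 - <<'E'
from pad import *
print(look_paddle([.456,-.152],name='pa.png'),bot.current_time())
E
```

```text
0 2323 [-0.0282  0.0323 -0.0527  0.0381  0.0238]
1 2435 [-0.028   0.0323 -0.053   0.0375  0.0237]
2 2409 [-0.0326  0.0324 -0.0535  0.037   0.0238]
3 2246 [-0.0334  0.0244 -0.0539  0.0366  0.0238]
front slope [-0.00741612 -0.05125887]
rail z 0.035178923368336834 Ymean -0.00010571900200173623
rail slope [ 0.01547997 -0.07358528]
rail slope [ 0.03109966 -0.00216306]
rail slope [0.00598491 0.06951532]
((array([ 0.45504445, -0.15256886]), np.float64(-0.19826380782442377), np.float64(0.13736729649224497), 0.77), [array([ 0.45111872, -0.15180181])]) 5.0833
```

View pics/pa.png

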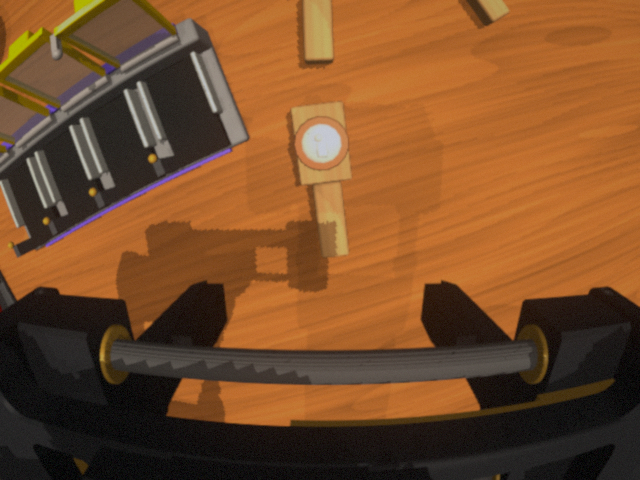

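The close view shows the first paddle at (325,180), with its head up-left and its cameo visible. I'll check the rack's lateral centre with a rail profile and grasp this paddle.

```bash
cat > ref2.py <<'E'
from h import *
f=np.load('rack1.npz'); d,T=f['d'],f['T']
v,u=np.mgrid[0:480,0:640]; k=(d>0)&(v<270); P=wworld(T,np.c_[u[k],v[k]],depth=d[k])
c=np.array([.5625,.0560]); psi=.05
a=np.array([np.cos(psi),np.sin(psi)]); b=np.array([-a[1],a[0]])
X=(P[:,:2]-c)@a; Y=(P[:,:2]-c)@b; Z=P[:,2]
m=(X>-.02)&(X<.03)&(abs(Y)<.16)
s=''
for y in np.arange(-.152,.153,.002):
    q=m&(abs(Y-y)<.001); s+='%d:%s '%(round(y*1000),'%d'%(1000*np.median(Z[q])) if q.sum()>5 else '-')
print(s)
E
python3 ref2.py
python3 - <<'E'
from h import *
o=np.array([.453,-.1522]); y=-.198; a=np.array([np.cos(y),np.sin(y)]); g=o-.044*a
bot.move_ptp([*g,.10],rot(y)); bot.move_straight([*g,.004],max_speed=.12)
bot.clamp(); print(bot.current_gripper_width(),bot.current_grasp_force())
bot.move_straight([*g,.12]); bot.dwell(.2); print(bot.current_gripper_width(),bot.current_wrist_force(),bot.current_time())
from h import wshot
wshot('held1.png')
E
```

```text
-152:11 -150:13 -148:14 -146:- -144:- -142:- -140:35 -138:35 -136:29 -134:23 -132:23 -130:23 -128:23 -126:23 -124:23 -122:23 -120:23 -118:23 -116:23 -114:23 -112:23 -110:23 -108:23 -106:23 -104:23 -102:23 -100:23 -98:23 -96:23 -94:23 -92:23 -90:23 -88:23 -86:23 -84:34 -82:35 -80:34 -78:17 -76:13 -74:13 -72:13 -70:- -68:35 -66:35 -64:31 -62:23 -60:23 -58:23 -56:23 -54:23 -52:23 -50:23 -48:24 -46:23 -44:23 -42:23 -40:23 -38:23 -36:24 -34:23 -32:23 -30:23 -28:23 -26:23 -24:23 -22:23 -20:23 -18:23 -16:23 -14:23 -12:29 -10:35 -8:35 -6:13 -4:13 -2:13 0:13 2:13 4:34 6:35 8:33 10:23 12:23 14:23 16:23 18:23 20:23 22:23 24:23 26:23 28:23 30:23 32:23 34:23 36:23 38:23 40:23 42:23 44:23 46:23 48:23 50:23 52:23 54:23 56:23 58:23 60:29 62:35 64:35 66:- 68:14 70:13 72:14 74:17 76:32 78:35 80:34 82:23 84:23 86:23 88:23 90:23 92:23 94:23 96:23 98:23 100:23 102:23 104:23 106:23 108:24 110:23 112:23 114:23 116:23 118:23 120:23 122:23 124:23 126:23 128:23 130:23 132:29 134:35 136:35 138:- 140:- 142:- 144:13 146:13 148:11 150:- 152:0 
0.025959644307437777 29.983058273792267
0.02569021181772951 [ 0.41302277  0.41735843 -1.11774955] 8.6083
```

View pics/held1.png

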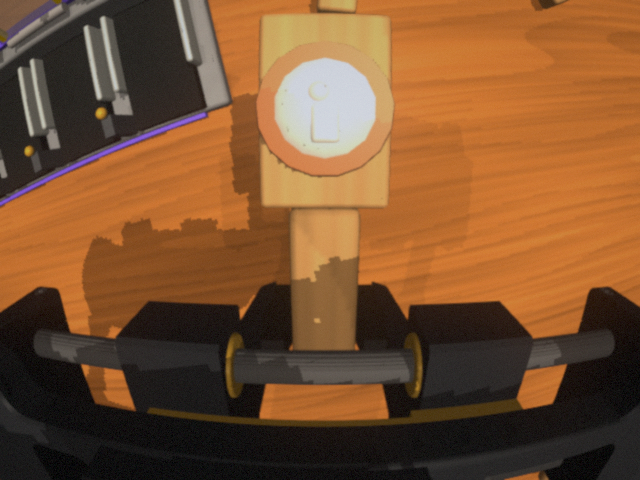

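The paddle is held squarely, with its head at (325,110) and shoulder at row 208. I'll write the placing routine, which measures the held paddle first, and place this one in the left-end bay.

```bash
cat > place.py <<'E'
from pad import *
PSI=.05; A=np.array([np.cos(PSI),np.sin(PSI)]); B=np.array([-A[1],A[0]]); C=np.array([.5625,.056])-.00195*B; F=C-.035*A
def rk(x,y): return F+x*A+y*B          # rack frame (front line middle) -> world xy
def held():
    """head tip and yaw of the held paddle relative to the tool: (dist TCP->shoulder, lateral, yaw err)"""
    zt=bot.current_eef_pos()[2]-.004+.022; p,d,T=wshot()
    tcp=np.array(bot.current_eef_pos())[:2]; M=R.from_rotvec(bot.current_tcp_rot()).as_matrix(); a=M[:2,0]; b=M[:2,1]
    best=None
    for r in bot.masks_of('wrist','paddle0'):
        v,u=np.nonzero(r['pixels']); P=wworld(T,np.c_[u,v],z=zt)[:,:2]-tcp; s=P@a; t=P@b
        if len(s)>3000 and (best is None or len(s)>len(best[0])): best=(s,t)
    if best is None: return None
    s,t=best; tip=np.percentile(s,99.5); xs=np.linspace(tip-.065,tip-.01,10)
    mid=[np.mean(np.percentile(t[abs(s-x)<.003],[2,98])) for x in xs]; k=np.polyfit(xs,mid,1)
    return tip-.07, float(np.polyval(k,tip-.035)), -k[0] # yaw: b is tool y (world -B when down)
def put(Y,shift=0,off=.044,lat=0,yaw=0):
    psi=PSI-yaw; a=np.array([np.cos(psi),np.sin(psi)])
    g=rk(-.001,Y)-A*off-lat*np.array([a[1],-a[0]])
    w=bot.current_gripper_width()
    p=np.array(bot.current_eef_pos()); bot.move_straight([*p[:2],.16],.2)
    bot.move_ptp([*g,.13],rot(psi)); bot.move_straight([*g,.05],.1); bot.move_straight([*g,.0285],.05)
    print('force',np.round(bot.current_wrist_force(),1),'w',w,bot.current_gripper_width())
    if shift: g=g+shift*B; bot.move_straight([*g,.0285],.02)
    bot.gripper_open(); bot.move_straight([*g,.14],.15)
E
python3 - <<'E'
from place import *
print(h:=held())
off=h[0] if h else .044
if h and abs(off-.044)<.012: put(.108,off=off,lat=h[1],yaw=h[2])
else: print('stop')
bot.move_straight([*(np.array(bot.current_eef_pos())[:2]-.03*A),.2]); wshot('pl1.png'); print(bot.current_time())
E
```

```text
(np.float64(0.044389517307120666), -0.0005300822376879651, np.float64(-0.001069374477832348))
force [ 0.1 -0.1 -1.6] w 0.02568994086016173 0.02574274948229976
14.375
```

View pics/pl1.png

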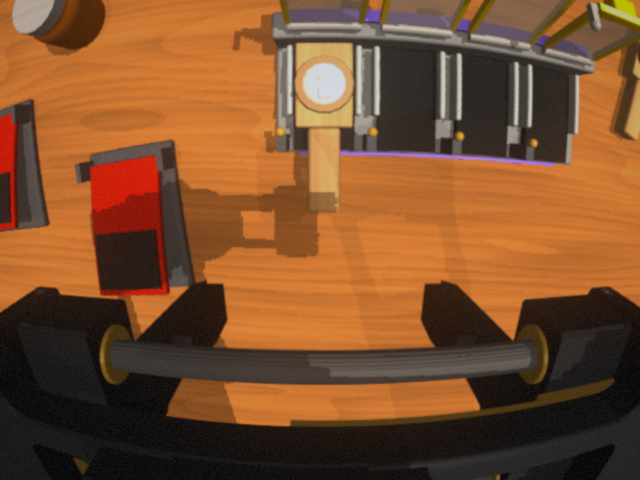

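The first paddle lies seated in the left-end bay at (325,100), with its handle towards the robot. Now the second.

```bash
cat >> place.py <<'E'
def cycle(xy,yaw0,Y,shift,name):
    best,pins=look_paddle(xy,psi=yaw0); print(best,pins)
    o,y=best[0],best[1]
    if best[2]<.125 or best[2]>.15 or np.hypot(*(o-xy))>.09: print('doubt'); return
    if pins:
        p=min(pins,key=lambda q:np.hypot(*(q-o)))
        if np.hypot(*(p-o))<.01: o=(o+p)/2
    a=np.array([np.cos(y),np.sin(y)]); g=o-.044*a
    bot.move_ptp([*g,.10],rot(y)); bot.move_straight([*g,.004],.12); bot.clamp()
    bot.move_straight([*g,.14]); bot.dwell(.1); w=bot.current_gripper_width(); print('w',w)
    if not .022<w<.03: print('no grip'); return
    h=held(); print('held',h)
    if h is None or abs(h[0]-.044)>.015 or abs(h[2])>.15: print('check held'); wshot(name); return
    put(Y,shift,*h)
    bot.move_straight([*(np.array(bot.current_eef_pos())[:2]-.03*A),.2]); wshot(name); print(bot.current_time())
E
python3 - <<'E'
from place import *
cycle(np.array([.626,-.199]),-.289,-.036,.002,'pl2.png')
E
```

```text
(array([ 0.62667287, -0.20059514]), np.float64(-0.29039496413258387), np.float64(0.13790406688113663), 0.74) [array([ 0.6262837 , -0.20271852]), array([ 0.62609035, -0.34318794]), array([0.52799677, 0.05431421])]
w 0.025505593302385134
held (np.float64(-0.01346576951415246), -0.0008558641599579415, np.float64(0.00033181318384482194))
check held
```

View pics/pl2.png

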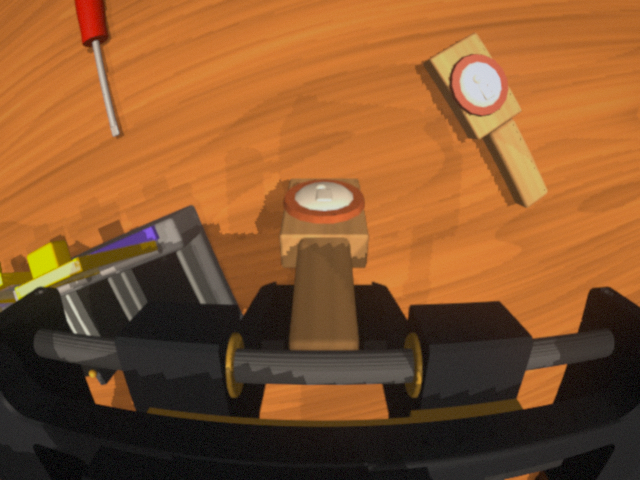

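The grip slackened and the paddle's head swung down: its head at (325,215) hangs with the handle still held. I'll lower it slowly so the bench levels it, then regrasp.

```bash
python3 - <<'E'
from place import *
p=np.array(bot.current_eef_pos())
bot.move_straight([*p[:2],.09],.1)
z=.09
while z>.005:
    z-=.005; bot.move_straight([*p[:2],z],.05); f=bot.current_wrist_force(); 
    if f[2]>2: print(round(z,3),np.round(f,1))
    if f[2]>20: break
bot.gripper_open(); print(z); bot.move_straight([*p[:2],.12],.15)
cycle(np.array([.626,-.199]),-.289,-.036,.002,'pl3.png')
E
```

```text
0.085 [-7.   2.2 35.9]
0.08499999999999999
(array([ 0.53896051, -0.17486286]), np.float64(-0.29759945733085413), np.float64(0.14188314750873557), 0.79) [array([ 0.53572272, -0.17813955]), array([ 0.62441479, -0.3409804 ]), array([ 0.79335483, -0.05215826])]
doubt
```

```bash
python3 - <<'E'
from place import *
print(look_paddle(np.array([.537,-.176]),psi=-.297,name='re.png'))
E
```

```text
((array([ 0.53785085, -0.17429008]), np.float64(-0.29109315704986066), np.float64(0.13830038572324987), 0.78), [array([ 0.62624551, -0.33775567]), array([0.51447824, 0.19148389]), array([ 0.53639058, -0.17506039])])
```

View pics/re.png

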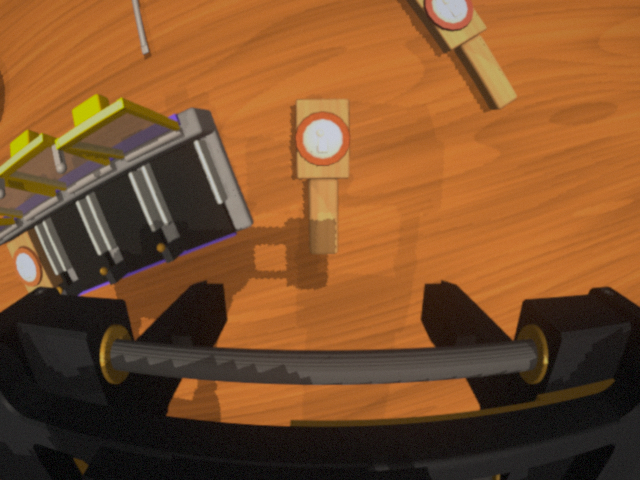

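The paddle lies flat with its cameo up at (323,175). I'll run the cycle on it again.

```bash
python3 - <<'E'
from place import *
cycle(np.array([.537,-.175]),-.291,-.036,.002,'pl3.png')
E
```

```text
(array([ 0.53745113, -0.17450215]), np.float64(-0.28508348910432274), np.float64(0.1381193713202284), 0.71) [array([ 0.53540434, -0.17751917]), array([ 0.62263801, -0.33863164]), array([0.5154433 , 0.18296695]), array([0.56185048, 0.0386888 ])]
w 0.025602260283510953
held (np.float64(0.04326964714857778), -0.0012460644806150298, np.float64(0.0046781463903368))
force [ 1.   0.9 -2. ] w 0.025900385663695624 0.02578778135099353
32.4833
```

View pics/pl3.png

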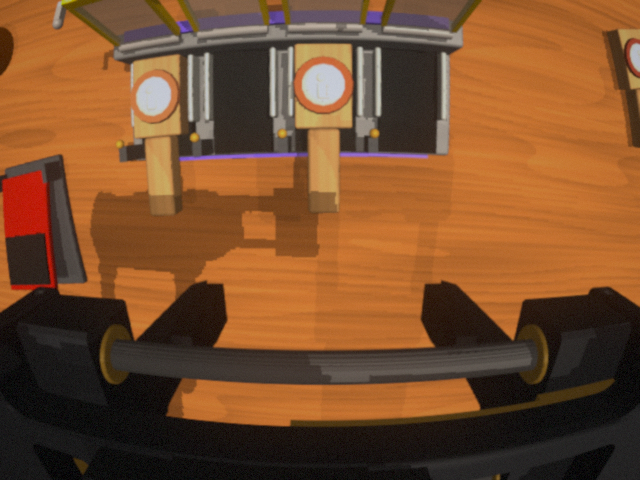

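The second paddle is seated at (323,100), in the bay next to the right-end one. The third goes in the right-end bay.

```bash
python3 - <<'E'
from place import *
cycle(np.array([.625,-.339]),.31,-.108,-.002,'pl4.png')
E
```

```text
(array([ 0.62592635, -0.3398779 ]), np.float64(0.32096872840305435), np.float64(0.13813637876557766), 0.82) [array([0.51676864, 0.04119541]), array([ 0.62674431, -0.34201889])]
w 0.02576585431715511
held (np.float64(0.04260665756117479), -0.0009173401261755268, np.float64(0.0008784681833818181))
force [-5.5  0.2  1.3] w 0.025999244293461097 0.025546237647392434
43.5
```

View pics/pl4.png

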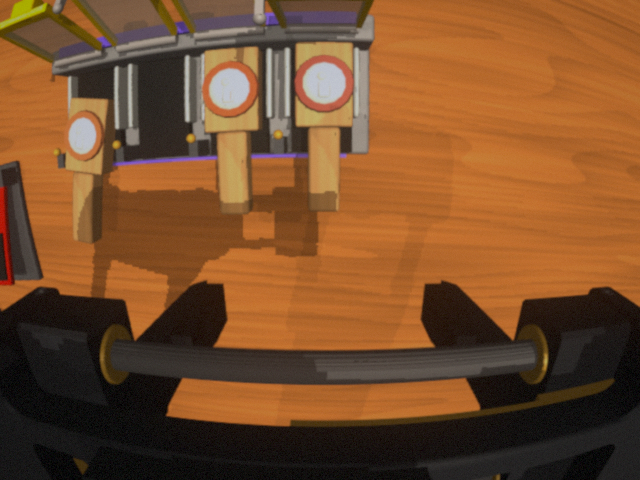

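The right two look seated, at (230,100) and (323,90). The left-end paddle at (88,135) has been knocked part way out, so I'll measure it from close up.

```bash
cat > chk.py <<'E'
from place import *
def seats(name,Y0=0.,x=-.045):
    bot.move_ptp([*rk(x,Y0),.22],rot(PSI)); p,d,T=wshot(name); out=[]
    v,u=np.mgrid[0:480,0:640]; k=(d>0)&(v<280); P=wworld(T,np.c_[u[k],v[k]],depth=d[k]); X=(P[:,:2]-F)@A; Y=(P[:,:2]-F)@B; Z=P[:,2]
    for r in bot.masks_of('wrist','paddle0'):
        if r['score']<.25: continue
        o,y,L=paddle_from_mask(r['pixels'],lambda q:wworld(T,q,z=.043)); o=o-F
        print('paddle rack xy',np.round([o@A,o@B],4),'yaw',round(y-PSI,3),'L',round(L,3))
    for i in range(4):
        s=[]
        for x0 in(-.06,-.035,-.01,.006,.062):
            m=(abs(X-x0)<.005)&(abs(Y-(i-1.5)*.072)<.008); s.append(round(float(np.median(Z[m])),4) if m.sum()>5 else None)
        print(i,'top z along',s)
E
python3 - <<'E'
from chk import *
seats('chk1.png',.03); seats('chk2.png',.108)
E
```

```text
paddle rack xy [-0.0253  0.1154] yaw -0.173 L 0.138
paddle rack xy [ 0.0757 -0.0028] yaw 1.57 L 0.376
paddle rack xy [ 0.0029 -0.1068] yaw -0.01 L 0.138
0 top z along [0.0454, 0.0454, 0.0459, 0.0456, 0.0461]
1 top z along [0.0459, 0.0459, 0.0458, 0.0458, 0.046]
2 top z along [0.0001, -0.0, 0.0238, 0.0237, 0.0236]
3 top z along [0.0007, 0.0448, 0.0499, 0.0534, 0.0236]
paddle rack xy [ 0.001  -0.0316] yaw -0.01 L 0.138
paddle rack xy [-0.0246  0.1167] yaw -0.176 L 0.138
paddle rack xy [ 0.003  -0.1049] yaw -0.003 L 0.138
0 top z along [0.0451, 0.045, 0.0458, 0.0456, 0.0462]
1 top z along [0.0458, 0.0456, 0.0458, 0.0457, 0.0459]
2 top z along [-0.0001, -0.0003, 0.0238, 0.0238, 0.0237]
3 top z along [0.042, 0.0453, 0.0498, 0.0535, 0.0239]
```

View pics/chk1.png

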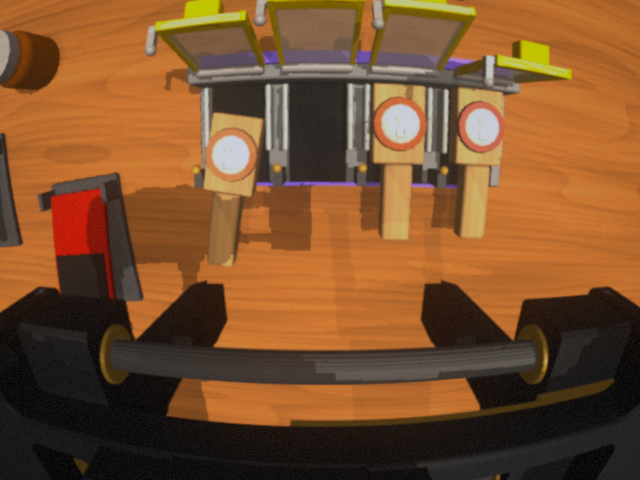

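The two right paddles are flat and seated. The left one is 25 mm out, yawed −0.175 and pitched about 0.2 head-up onto a rail. I'll regrasp it with a matching tool tilt and place it again.

```bash
python3 - <<'E'
from chk import *
t=.2; y=PSI-.175; a=np.array([np.cos(y),np.sin(y)])
g=rk(-.025,.116)-.040*a
bot.move_ptp([*g,.12],rot(y,t)); bot.move_straight([*g,.0215],.1); bot.clamp(); print(bot.current_gripper_width())
bot.move_straight([*(g-.01*a),.08],.1); bot.move_straight([*(g-.01*a),.16],.15)
bot.move_straight([*(g-.01*a),.16],.15,rotation=rot(PSI)); bot.dwell(.1)
h=held(); print(h,bot.current_gripper_width())
if h and abs(h[0]-.044)<.015 and abs(h[2])<.15: put(.108,0,*h); seats('chk3.png',.06)
else: wshot('chk3.png')
print(bot.current_time())
E
```

```text
0.025749286865360797
(np.float64(0.03660789358686882), -0.0006599925064576999, np.float64(0.0012111148959347182)) 0.02585136128316727
force [-6.1 -0.6  1.9] w 0.02585136128316727 0.025423769355348784
paddle rack xy [ 0.003  -0.1062] yaw -0.004 L 0.138
paddle rack xy [ 0.0012 -0.0326] yaw -0.008 L 0.138
paddle rack xy [0.0019 0.1073] yaw -0.001 L 0.14
0 top z along [0.0454, 0.0453, 0.0458, 0.0455, 0.0463]
1 top z along [0.0457, 0.0459, 0.0458, 0.0456, 0.0458]
2 top z along [-0.0003, -0.0002, 0.0237, 0.0239, 0.0238]
3 top z along [0.0459, 0.0458, 0.0458, 0.0456, 0.0462]
53.9583
```

View pics/chk3.png

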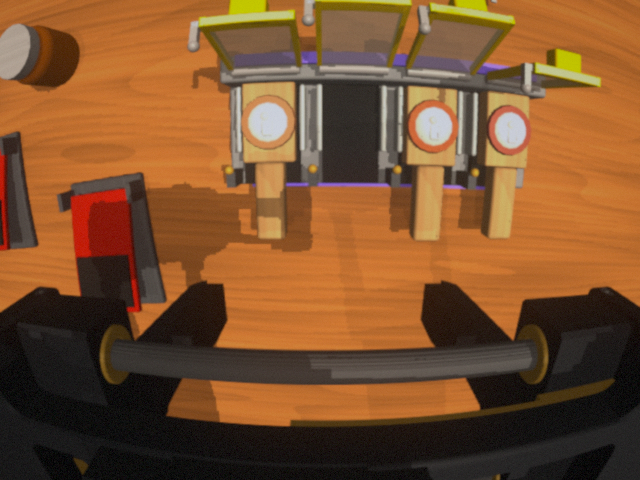

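All three are seated flat, at (268,120), (432,125) and (508,130). Now I'll shut the covers, starting with the left-end one.

```bash
cat > cov.py <<'E'
from chk import *
def tab(th): return .082-.078*np.cos(th)+.02*np.sin(th), .058+.078*np.sin(th)+.02*np.cos(th)
def shut(Y):
    q=rot(PSI); p=np.array(bot.current_eef_pos())
    bot.move_straight([*p[:2],.24],.25)
    bot.move_ptp([*rk(.165,Y),.24],q); bot.move_straight([*rk(.165,Y),.118],.2)
    mx=0
    for th in np.arange(2.0,.29,-.1):
        x,z=tab(th); bot.move_straight([*rk(x+.010*np.sin(th),Y),z-.008*np.sin(th)],.1)
        f=np.array(bot.current_wrist_force()); mx=max(mx,np.linalg.norm(f))
    z0=bot.current_eef_pos()[2]; print('max f',mx,'z',z0)
    z=z0; log=[]
    while z>.073:
        z-=.0025; bot.move_straight([*rk(.005,Y),z],.03); f=bot.current_wrist_force()[2]; log.append((round(1000*bot.current_eef_pos()[2],1),round(f,1)))
        if z<.085 and f>15: break
    print(log); bot.move_straight([*rk(.005,Y),.12],.15)
E
python3 - <<'E'
from cov import *
bot.clamp(); print(bot.current_gripper_width())
shut(.108); bot.move_straight([*rk(-.045,.108),.22],.2); print(bot.current_time()); wshot('cv1.png')
E
```

```text
0.0005701457664515656
max f 1.5121012298754206 z 0.09716503716243845
[(np.float64(94.7), np.float64(0.2)), (np.float64(92.0), np.float64(0.9)), (np.float64(90.3), np.float64(5.1)), (np.float64(89.3), np.float64(15.9)), (np.float64(85.0), np.float64(-0.9)), (np.float64(81.4), np.float64(0.3)), (np.float64(79.2), np.float64(-0.3)), (np.float64(78.2), np.float64(6.5)), (np.float64(78.0), np.float64(22.2))]
65.4667
```

View pics/cv1.png

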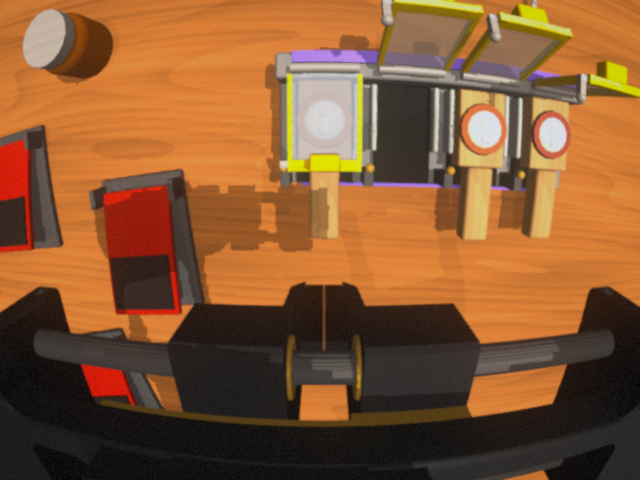

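The left cover is shut over its paddle (tab at (323,163)), with a clear click at z≈89 mm and the stop at 78 mm. Now the other three. I'll check the result from depth and with a pedal close-up.

```bash
python3 - <<'E'
from cov import *
for Y in(.036,-.036,-.108): shut(Y)
print(bot.current_time())
bot.move_ptp([*rk(-.045,0),.24],rot(PSI)); p,d,T=wshot('cv4.png')
for r in bot.pinpoint('wrist','tab0'):
    l=r['location']; w=wworld(T,[l],depth=[d[int(l[1]),int(l[0])]])[0]; o=w[:2]-F; print('tab',np.round([o@A,o@B,w[2]],4),round(r['score'],2))
print([ (np.round(wworld(T,[r['location']],z=.043)[0][:2]-F,3),round(r['score'],2)) for r in bot.pinpoint('wrist','paddle0')])
# pedal: take pad near (.40,.34)
bot.move_ptp([.38,.325,.24],rot(0)); p,d,T=wshot('ped.png')
for r in bot.pinpoint('wrist','pedal_pad'):
    l=r['location']; print('pad',np.round(l),round(r['score'],2),np.round(wworld(T,[l],depth=[d[int(l[1]),int(l[0])]])[0],4))
E
```

```text
max f 1.7054875630142694 z 0.0971387857086433
[(np.float64(94.6), np.float64(-0.3)), (np.float64(92.0), np.float64(0.4)), (np.float64(90.7), np.float64(8.1)), (np.float64(90.0), np.float64(19.8)), (np.float64(89.3), np.float64(31.0))]
max f 1.7829085851509456 z 0.09715031355717955
[(np.float64(94.6), np.float64(0.3)), (np.float64(92.0), np.float64(0.7)), (np.float64(90.7), np.float64(9.1)), (np.float64(90.0), np.float64(20.1)), (np.float64(89.3), np.float64(32.9))]
max f 1.3188112356963788 z 0.09717666068111436
[(np.float64(94.7), np.float64(0.5)), (np.float64(92.0), np.float64(-0.3)), (np.float64(90.3), np.float64(5.6)), (np.float64(89.3), np.float64(16.0)), (np.float64(85.4), np.float64(0.1)), (np.float64(81.5), np.float64(0.4)), (np.float64(79.1), np.float64(-0.3)), (np.float64(78.2), np.float64(7.4)), (np.float64(78.0), np.float64(22.3))]
92.4083
tab [ 0.0067 -0.0368  0.0903] 0.98
tab [ 0.0008 -0.1084  0.0784] 0.94
tab [0.007  0.0348 0.0897] 0.61
tab [0.0024 0.1059 0.0785] 0.59
[(array([ 0.003, -0.034]), 0.95), (array([-0.001,  0.104]), 0.86), (array([ 0.008, -0.106]), 0.85)]
pad [308. 194.] 0.96 [0.396  0.339  0.0477]
pad [118. 143.] 0.7 [0.4528 0.5294 0.0482]
```

```bash
python3 -c "
import cv2,numpy as np
a=cv2.imread('pics/cv4.png')[0:300];b=cv2.imread('pics/ped.png')[0:300]
cv2.imwrite('pics/comb.png',np.vstack([a,b]))"
```

```text
(no output)
```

View pics/comb.png

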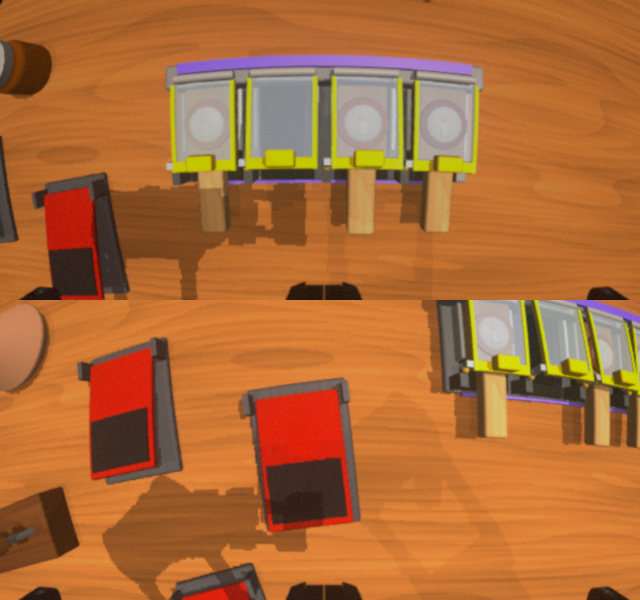

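The two outer covers are shut (tabs at 78 mm). The two middle ones (tabs at (280,158) and (370,158)) are still on the ball catch at 90 mm, because my loop stopped too early. The rightmost pedal is at about (305,460) in the composite. I'll press the middle two further, with settled force readings.

```bash
cat > press.py <<'E'
from cov import *
def press(Y,x=.005):
    bot.move_ptp([*rk(x,Y),.12],rot(PSI)); bot.move_straight([*rk(x,Y),.093],.1); log=[]
    z=.0925
    while z>.073:
        z-=.0015; bot.move_straight([*rk(x,Y),z],.03); bot.dwell(.15); f=bot.current_wrist_force(); zz=bot.current_eef_pos()[2]; log.append((float(round(1000*zz,1)),np.round(f).astype(int).tolist()))
        if f[2]>45 or (zz<.0805 and f[2]>12): break
    print(log); bot.move_straight([*rk(x,Y),.13],.15)
E
python3 - <<'E'
from press import *
press(.036); press(-.036); print(bot.current_time())
E
```

```text
[(91.4, [-1, 0, 1]), (90.6, [-2, 0, 7]), (90.1, [-6, -1, 13]), (89.7, [-8, 0, 21]), (89.3, [-13, -2, 27]), (88.9, [-15, -1, 34]), (88.5, [-19, -2, 43]), (79.9, [1, 1, 1]), (78.6, [-1, 0, 0]), (78.3, [-3, -1, 5]), (78.1, [-6, -1, 14])]
[(91.3, [1, 0, 1]), (90.5, [-3, 1, 6]), (90.1, [-7, 1, 14]), (89.6, [-8, 0, 21]), (89.2, [-13, 1, 27]), (88.8, [-16, 1, 36]), (88.4, [-20, 1, 44]), (79.8, [0, 0, 1]), (78.6, [-1, 0, -1]), (78.3, [-2, 0, 6]), (78.1, [-6, 0, 14])]
106.7083
```

Both clicked past the catch down to 78 mm. I'll verify all four tabs, then press the pedal.

```bash
python3 - <<'E'
from press import *
bot.move_ptp([*rk(-.045,0),.24],rot(PSI)); p,d,T=wshot('cv5.png'); hs=[]
for r in bot.pinpoint('wrist','tab0'):
    l=r['location']; w=wworld(T,[l],depth=[d[int(l[1]),int(l[0])]])[0]; o=w[:2]-F; hs.append(w[2]); print('tab',np.round([o@A,o@B,w[2]],4))
if len(hs)>=4 and max(hs[:4])<.081:
    q=[.396,.339]; bot.move_ptp([*q,.10],rot(0)); bot.move_straight([*q,.05],.1); z=.05; log=[]
    while z>.012:
        z-=.002; bot.move_straight([*q,z],.04); bot.dwell(.1); f=bot.current_wrist_force()[2]; zz=bot.current_eef_pos()[2]; log.append((float(round(zz*1000,1)),float(round(f,1))))
        if f>24: break
    bot.dwell(1.6); print(log); bot.move_straight([*q,.12],.08); bot.dwell(.3); print(bot.current_time())
    bot.move_ptp([.38,.325,.24],rot(0)); p,d,T=wshot('ped2.png')
    for r in bot.pinpoint('wrist','pedal_pad'):
        l=r['location']; print('pad',np.round(wworld(T,[l],depth=[d[int(l[1]),int(l[0])]])[0],4))
E
```

```text
tab [ 0.0006 -0.1087  0.0782]
tab [0.0006 0.0342 0.0772]
tab [ 0.002  -0.0345  0.078 ]
tab [0.0034 0.1049 0.0775]
[(48.6, 3.4), (46.2, 3.2), (44.1, 4.5), (42.1, 4.3), (40.1, 4.8), (38.1, 6.6), (36.2, 5.3), (34.2, 6.8), (32.2, 7.4), (30.2, 7.4), (28.4, 9.0), (28.0, 22.2), (27.6, 35.6)]
117.0833
pad [0.4534 0.5301 0.0465]
pad [ 0.5283 -0.0223  0.0575]
pad [0.395  0.3389 0.0482]
pad [ 0.5546 -0.0056  0.0641]
```

```bash
python3 - <<'E'
from press import *
bot.move_ptp([*rk(-.045,0),.24],rot(PSI)); p,d,T=wshot('fin.png'); hs=[]
for r in bot.pinpoint('wrist','tab0'):
    l=r['location']; w=wworld(T,[l],depth=[d[int(l[1]),int(l[0])]])[0]; hs.append(w[2])
v,u=np.mgrid[0:480,0:640]; k=(d>0)&(v<280); P=wworld(T,np.c_[u[k],v[k]],depth=d[k]); X=(P[:,:2]-F)@A; Y=(P[:,:2]-F)@B
e=[]
for i in(0,1,3):
    m=(abs(Y-(i-1.5)*.072)<.008)&(P[:,2]>.038)&(P[:,2]<.052)&(X<0)&(X>-.12); e.append((float(X[m].min().round(4)),float(np.median(P[m,2]).round(4))))
print(hs,e,bot.current_time())
if len(hs)>=4 and max(hs[:4])<.081 and all(-.075<x<-.063 for x,_ in e): print(bot.sign_off())
E
```

```text
[np.float64(0.07736949990139591), np.float64(0.07867828474035404), np.float64(0.07653414521572743), np.float64(0.0777371372552248), np.float64(0.06649085179287573)] [(-0.0671, 0.0458), (-0.0678, 0.0458), (-0.067, 0.0458)] 118.9667
the job is handed in; nothing more can be done
None
```

I handed the job in at 119 s: all three paddles are flat and fully in their bays, all four covers clicked shut, and then the rightmost pedal was pressed to its stop, held about 1.6 s and let up.

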